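# Drift the grinder's mounting bar into line

### The arm

A 6-joint arm with a two-finger parallel gripper is mounted at the origin on the work surface. World frame = base frame: x ahead of the robot, y to its left, z up, the work surface at z = 0. Lengths are in m, angles in rad, forces in N, time in s.
With the tool pointing down it reaches from about 0.25 to 0.775 m from the base axis. Payload 8.9 kg.
Tool frame: the origin (TCP) lies midway between the tips of the shut fingers; the grasp point (between the pads) lies 19 mm behind it; y points along the fingers, x is the direction in which the jaws open and shut, and the axes are right-handed (so a half turn about y gives the same grasp; the last joint's range is limited). The gripper opens to 85 mm and grips with 20 to 120 N. Pads are 22 mm wide; open, the fingers measure 114 mm over their backs; the gripper's body (76 mm by 85 mm) begins 54 mm behind the grasp point. The pads swing forward as they close: fully open they stand 13 mm farther back than shut.
Start: joints at [0.993, 0.291, -0.153, 1.127, 0, 1.431], TCP at [0.223, 0.475, 0.231] pointing down, gripper open.
Joint ranges: [-2.52, 2.52], [-0.91, 1.74], [-1.3, 1.37], [-1.96, 2.02], [-1.52, 1.47], [-3.14, 3.14]. Speed limits (rad/s): [2.22, 2.22, 2.79, 3.14, 3.14, 3.14].

### API

Orientations are given as a unit quaternion [w, x, y, z].
In Python, from rig import arm gives the robot as it stands.
- The arm moves only by the tool apply_moves, never from a script. Its argument "steps" is a list of rows, each an object of numbers: "dx", "dy", "dz": the shift along the world's x, y, z in mm; "ax", "ay", "az": the turn, a rotation vector about the world's x, y, z in degrees; "jaw": the gripper command: -1 is shut, 1 is fully open, values between are in proportion. In form: [{"dx": .., "dy": .., "dz": .., "ax": .., "ay": .., "az": .., "jaw": ..}, ...]. A call has 1 to 8 rows; each row is the pose to reach, as a shift and turn from the pose commanded when the call began; what a row does not reach only later rows make up. A row lasts 1/10 s, in which the tool goes at most 50 mm and 8.59 degrees, less where a joint would pass 70% of its speed; a pose out of reach is approached as far as the arm can. A call with a gripper value outside its range is refused whole. The fingers move at their own pace and stop on an object; "newtons" is the grip in N (left out, the last holds). Time passes only in rows, so rows that repeat a pose let the fingers close. It gives the time, the measured TCP pose, the force and the opening at its end, in the units of the state.
- arm.sense(): the state, without advancing time (a new reading comes with each control period).
- arm.read_camera(name): name is "side" or "top"; returns (picture, depth): 420x560x3 uint8, blue, green, red; 420x560 float32, m along the optical axis (not along the pixel's ray), 0 where there is no reading.
- arm.calibration(name): a dict with "fx", "fy", "cx", "cy" (pixels), "k1" (the pictures are not rectified: a ray, as slopes to the right and down, at radius r is drawn at 1 + k1 r^2 times it, then the intrinsics apply), "R" (3x3) and "t" (3): a world point X has camera coordinates R X + t. Camera axes: x right, y down, z forward; pixel columns grow to the right and rows downward; lengths in m; the calibration is good to about 2 mm. A picture is of the moment at which its call begins. calibration takes no time and is no camera call.
- arm.finish_job(): hands the job in, once; it reports no verdict.
Trained networks look in the newest picture that a camera, given by its name, has taken for a name from the list of things; names that differ only in an ending like _2 or _b are one class to them, and where a whole thing is asked for, a point or a joint stands for the part that bears it (a point fixed in the world has none). Each returns a list of dicts, best first, with "score" (0 to 1); they miss things now and then, are a little off and sometimes report something else, mostly with a low value. They report only what shows in the picture. A call takes as long as a camera call. They do not tell look-alikes from the thing itself.
- arm.look_for(camera, label): "position" ([column, row] as shares, 0 to 1, of the picture: columns of its width, rows of its height, amid what is visible of it).
- arm.outline_of(camera, label): "mask" (420x560 bool, what is visible of it) and "position" ([column, row] as shares, 0 to 1, of the picture: columns of its width, rows of its height, amid what is visible of it).
The state is a dict: "time": time; "qpos": joint angles; "qvel": joint speeds; "tau": joint torques, N m; "tcp_pos": TCP position; "eef_rot": TCP orientation; "force": force on the tool from outside, world axes, zero at the start; "wrist_torque": the same for the moment, N m; "finger_gap": opening from 0.0 (shut) to 1.0 (fully open).
Only numpy, scipy, OpenCV 4.12 (cv2) and the standard library are available. Lean on these libraries where they do the work, as an engineer would, in place of code of your own. Each camera call takes 0.05 s, during which the arm holds its last target. There are 200 camera calls.

### The job

The flat bar that carries the angle grinder has slipped on its channel, so its end hole no longer lines up with the bolt hole underneath. Take the tapered drift from the punch rack, feel its point down through the bar's hole into the hidden hole below, and ease it home without forcing it until its head sits flat on the bar and the two holes are in line; leave it standing there and let go. Move the bar with the drift only, not with the gripper, and leave the other things on the bench as they are.

Things in the scene. Friction and masses are not known exactly. Their poses are not given: they have to be found in the camera images.
- drift_head (a point): Centre of the head of the tapered drift, a plain steel tool hanging point down in one of the three rack holes (any of them). Head: upright cylinder 28 mm in diameter, 60 mm tall, to be gripped. Below it the shank is straight, 20 mm in diameter, for 18 mm, then tapers evenly over 48.5 mm to 11 mm and ends in a 1.5 mm rounded nose. About 0.42 kg. z runs from the point up through the head.
- drift_tip (a point): The point of the drift, 98 mm below the centre of its head. The holes burr if the drift is pressed on them with more than 30 N; a patient push that gives way sideways needs much less.
- drift_shoulder (a point): Middle of the flat underside of the drift's head (the shoulder that must sit on the bar), 30 mm below the centre of the head, 68 mm above the point.
- bar_hole (a point): Centre of the bar's end hole, level with the bar's top face, 84 mm above the bench; 21 mm in diameter, straight through. z is up, x runs along the bar towards the clamp bolts and the grinder; The matching hole below, also 21 mm, is fixed and not measured: its centre at first lies 4 to 7.5 mm away along -x and up to 8 mm to either side along y, never over 10 mm in all.
- grinder_tail (a point): Middle of the tail of the angle grinder, 178 mm along x from the bar's hole, 122 mm above the bench. The bar, flat steel 60 mm wide and 8 mm thick, carries the grinder and lies on a bolted-down, upturned channel (8 mm web, hollow down to the bench). Its two clamp bolts are slack: it can shift lengthwise and sideways, each against about 3 N of friction, without turning or lifting, and stays put.
- rack: Open steel punch rack bolted to the bench, 225 mm long (x), 56 mm wide; origin under its middle, top plate 86 mm above the bench. Three tools hang in a row along x, 70 mm apart, their heads standing on the top plate.
- pin_punch_head (a point): Bystander in the rack: centre of the head of a pin punch; same head as the drift, but its lower 42 mm are an even 8 mm rod.
- cold_chisel_head (a point): Bystander in the rack: centre of the head of a cold chisel; same head as the drift, but its lower part is a flat blade.
- hammer_grip (a point): Bystander: hammer lying on the bench, 260 mm long.
- wrench_grip (a point): Bystander: spanner lying on the bench, 180 mm long.
- offcut_mid (a point): Bystander: steel flat bar offcut, 160 x 30 x 8 mm, lying on the bench.
- discs_mid (a point): Bystander: stack of grinding discs, 115 mm in diameter, 12 mm thick, on the bench.
- bottle_mid (a point): Bystander: bottle 68 mm in diameter and 200 mm tall, standing on the bench.
- brush_grip (a point): Bystander: brush lying on the bench, 200 mm long.
There are look-alikes about, which are no part of the job. What is shaped like the part that bears drift_head but green or pink is not meant.

How it is judged:
On the way, in this order (a step that is already met when the one before it is completed fails the run):
1. the drift is lifted out of the rack (height (world z) of drift_tip above 0.095 m), for 0.1 s.
2. the drift's point is down through the bar's hole and in the hole of the channel below (z of drift_tip in the frame of bar_hole below -0.014 m and horizontal distance between drift_tip and bar_hole below 0.008 m), for 0.1 s.
At the end, for the whole second after the job is handed in: The drift stands let go and at rest in both holes, upright within 0.06 rad, its shoulder within 3 mm of the bar's top face and within 3 mm of the middle of the bar's hole, its point less than 20 mm above the bench (which it can only reach with the holes in line) (z of drift_shoulder in the frame of bar_hole below 0.003 m and horizontal distance between drift_shoulder and bar_hole below 0.003 m and height (world z) of drift_tip below 0.02 m and angle between drift_tip's own z axis and vertical below 0.06 rad and linear speed of drift below 0.01 m/s and contact force between the fingers and drift below 0.1 N); the robot touches nothing.
It fails at once if the gripper or arm pushes the bar or the grinder (contact force between any of the fingers, the arm and bar above 8 N).
It fails at once if the drift is forced (more than 30 N on the bar or on the channel) (contact force between drift and bar above 30 N or contact force between drift and mount above 30 N).
It fails at once if another tool in the rack is pulled out or knocked (distance of any of pin_punch_head, cold_chisel_head from where it was at the start of the episode above 0.02 m).
It fails at once if a bystander on the bench is disturbed (distance of any of hammer_grip, wrench_grip, offcut_mid, discs_mid, bottle_mid, brush_grip from where it was at the start of the episode above 0.03 m).
It also fails if it takes over 59 s, if anything falls off the work surface, if the arm or the gripper's body presses on something with over 40 N, if the wrist force passes 120 N, or if a joint passes its speed limit or range.

## Working session

There is one attempt and no reset: what is moved stays moved. The work goes in short steps, Python scripts to look and compute and a tool call to move; the robot and the scene stay as the last step left them, time stands still between calls to the robot, and variables do not carry over. Pictures are saved under pics/ and viewed, about 8 in all and at most 12, crops included, and the job is handed in when it is done.

Besides the shell and the picture viewer there is one more tool, called after "Call:" as name([rows], argument=value, ...), one row to a line, values as JSON. apply_moves: Moves the arm, as the interface text tells. Its arguments: {"type":"object","properties":{"steps":{"type":"array"},"newtons":{"type":"number"}},"required":["steps"]}

```bash
ls; mkdir -p pics; cat > h.py <<'E'
import numpy as np, cv2
from rig import arm
def ray(cam,u,v):
    c=arm.calibration(cam); K=np.array([[c['fx'],0,c['cx']],[0,c['fy'],c['cy']],[0,0,1.]])
    # distorted slopes -> undistorted (fixed point)
    d=np.array([(u-c['cx'])/c['fx'],(v-c['cy'])/c['fy']]); s=d.copy()
    for _ in range(30): s=d/(1+c['k1']*(s@s))
    return c,s
def at_depth(cam,u,v,z):
    c,s=ray(cam,u,v); R=np.array(c['R']);t=np.array(c['t'])
    return R.T@(np.array([s[0]*z,s[1]*z,z])-t)
def at_height(cam,u,v,h):
    c,s=ray(cam,u,v); R=np.array(c['R']);t=np.array(c['t'])
    o=-R.T@t; d=R.T@np.array([s[0],s[1],1.]); return o+d*(h-o[2])/d[2]
def proj(cam,X):
    c=arm.calibration(cam); p=np.array(c['R'])@np.array(X)+np.array(c['t']); s=p[:2]/p[2]; s=s*(1+c['k1']*(s@s))
    return np.array([c['fx']*s[0]+c['cx'],c['fy']*s[1]+c['cy']])
def look(cam,l,n=3):
    return [(round(r['score'],2),round(r['position'][0]*560,1),round(r['position'][1]*420,1)) for r in arm.look_for(cam,l)[:n]]
E
python3 - <<'E'
from h import *
for cam in ['top','side']:
    im,d=arm.read_camera(cam); cv2.imwrite(f'pics/{cam}0.png',im); np.save(f'{cam}0.npy',d)
    c=arm.calibration(cam); print(cam,c['fx'],c['k1'],-np.array(c['R']).T@np.array(c['t']))
    for l in ['drift_head','pin_punch_head','cold_chisel_head','bar_hole','grinder_tail','rack']:
        for s,u,v in look(cam,l):
            z=d[min(int(v),419),min(int(u),559)]; print(l,s,u,v,at_depth(cam,u,v,z).round(4) if z>0 else None)
print(arm.sense())
E
```

```text
pics
top 526.0778547188779 -0.1492454697566828 [ 0.33698695 -0.13828617  1.53301745]
drift_head 0.67 319.0 197.0 [ 0.6178 -0.2355  0.1305]
drift_head 0.64 313.1 249.3 [ 0.4766 -0.2147  0.1213]
drift_head 0.46 361.0 239.5 [ 0.5029 -0.3501  0.0891]
pin_punch_head 0.23 406.2 259.4 [ 0.4487 -0.4894  0.0194]
cold_chisel_head 0.5 364.8 256.7 [ 0.4503 -0.3496  0.1459]
cold_chisel_head 0.39 277.9 149.6 [ 0.7887 -0.1263  0.017 ]
cold_chisel_head 0.17 148.1 211.9 [0.5857 0.2261 0.1544]
bar_hole 0.69 147.0 211.1 [0.589  0.2307 0.1489]
bar_hole 0.54 404.7 261.2 [ 0.4438 -0.4851  0.0176]
grinder_tail 0.93 149.3 211.7 [0.5856 0.222  0.1575]
rack 0.73 363.1 236.9 [ 0.5109 -0.3575  0.0813]
side 494.63387368315296 -0.0484472323871688 [ 0.53432469 -0.9874636   0.85653972]
drift_head 0.8 311.9 240.3 [ 0.6199 -0.2588  0.1037]
drift_head 0.66 272.3 270.6 [ 0.5339 -0.3594  0.1277]
pin_punch_head 0.62 301.1 263.0 [ 0.59   -0.3512  0.1373]
cold_chisel_head 0.97 233.7 276.3 [ 0.4599 -0.3705  0.1282]
bar_hole 0.69 291.9 115.0 [0.601  0.1711 0.1484]
bar_hole 0.54 266.0 286.8 [ 0.5203 -0.3629  0.0837]
grinder_t
[... 162 characters left out ...]
 276.2 [ 0.4594 -0.3703  0.1283]
{'time': 0.7, 'qpos': array([ 9.92699544e-01,  2.90678748e-01, -1.53374059e-01,  1.12668213e+00,
       -3.66291697e-06,  1.43150049e+00]), 'qvel': array([ 5.23265061e-04,  2.07703525e-03, -1.00587425e-03,  1.09066717e-03,
       -4.05047980e-05, -7.31719287e-04]), 'tau': array([ 7.96966960e-04, -5.36898065e+01,  3.31605721e+01,  1.68426192e-03,
       -1.22166362e-04,  7.13550818e-07]), 'tcp_pos': array([0.22305636, 0.47528316, 0.23132585]), 'eef_rot': array([ 0.59684411, -0.5968285 , -0.3792121 ,  0.3791715 ]), 'force': array([0.11790109, 0.11027503, 0.84914522]), 'wrist_torque': array([0.03114478, 0.01477379, 0.01815186]), 'finger_gap': 1.0030589467183226}
```

```bash
python3 - <<'E'
import cv2,numpy as np
t=cv2.imread('pics/top0.png');s=cv2.imread('pics/side0.png')
cv2.imwrite('pics/t0.png',cv2.resize(t,(800,600)))
a=cv2.resize(s[210:340,190:350],(800,650),interpolation=3)[:600]
cv2.imwrite('pics/s0.png',cv2.resize(s,(800,600)))
E
```

```text
(no output)
```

View pics/t0.png

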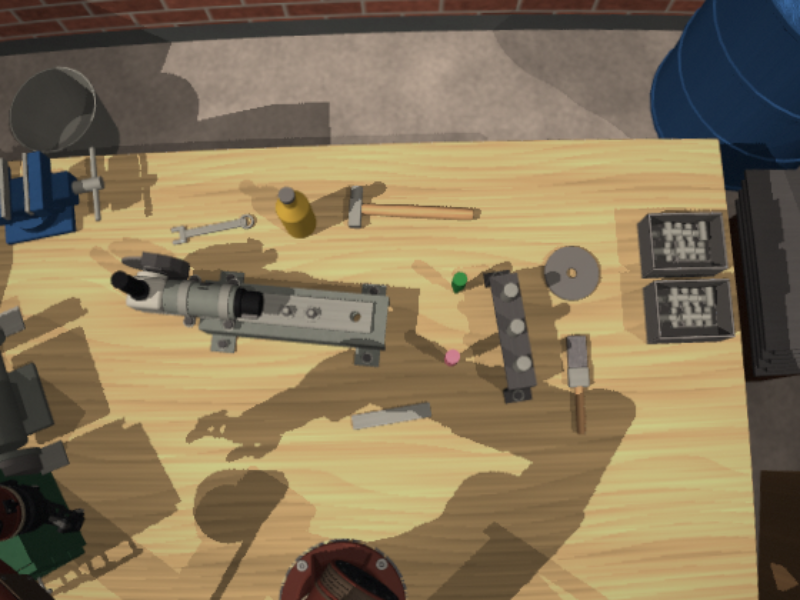

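View pics/s0.png

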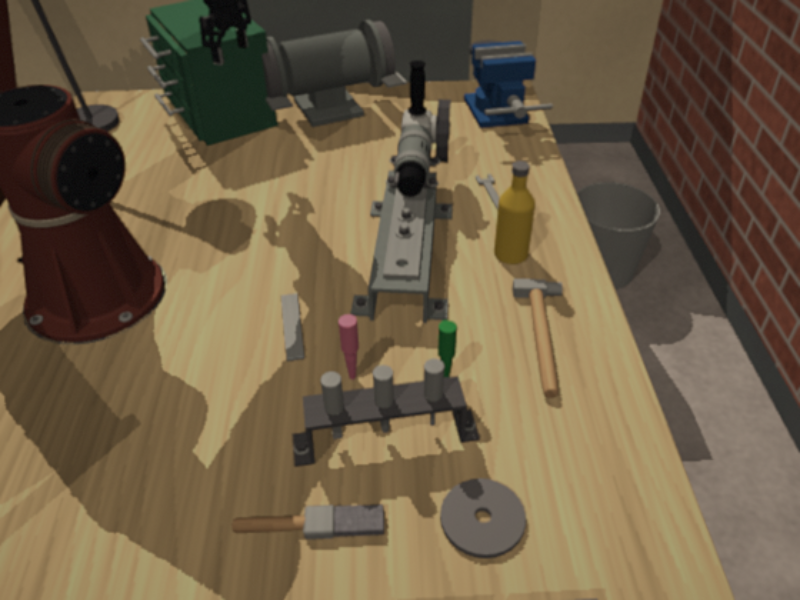

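The top view shows the bar and its hole at about (355,315), and the rack at about (515,335) with three grey heads at (511,290), (517,326) and (524,363). The look-alikes are green (459,282) and pink (452,357). In the side view the grey heads are at (332,393), (384,386) and (434,380). The networks call them chisel (left), drift (middle) and pin punch (right). I'll confirm that in a crop and measure.

```bash
python3 - <<'E'
from h import *
t=cv2.imread('pics/top0.png');s=cv2.imread('pics/side0.png')
a=cv2.resize(s[235:335,200:345],(800,552),interpolation=2)
cv2.imwrite('pics/c1.png',a)
b=cv2.resize(t[190:250,190:280],(400,267),interpolation=2); e=cv2.resize(s[165:210,250:317],(400,267),interpolation=2)
cv2.imwrite('pics/c2.png',np.hstack([b,e]))
# heads in top: top faces z=.146
d=np.load('top0.npy')
for u,v in [(357.5,203),(362,228),(367,254)]:
    print(u,v,at_height('top',u,v,.146).round(4), at_depth('top',u,v,d[int(v),int(u)]).round(4))
print(at_height('top',248.5,220.5,.084),at_height('side',281.4,184.1,.084))
E
```

```text
357.5 203 [ 0.5953 -0.3375  0.146 ] [ 0.595  -0.3373  0.1479]
362 228 [ 0.5271 -0.3461  0.146 ] [ 0.5276 -0.3466  0.1424]
367 254 [ 0.4572 -0.3558  0.146 ] [ 0.4574 -0.3561  0.1443]
[ 0.56596909 -0.03955745  0.084     ] [ 0.56343324 -0.04387962  0.084     ]
```

View pics/c1.png

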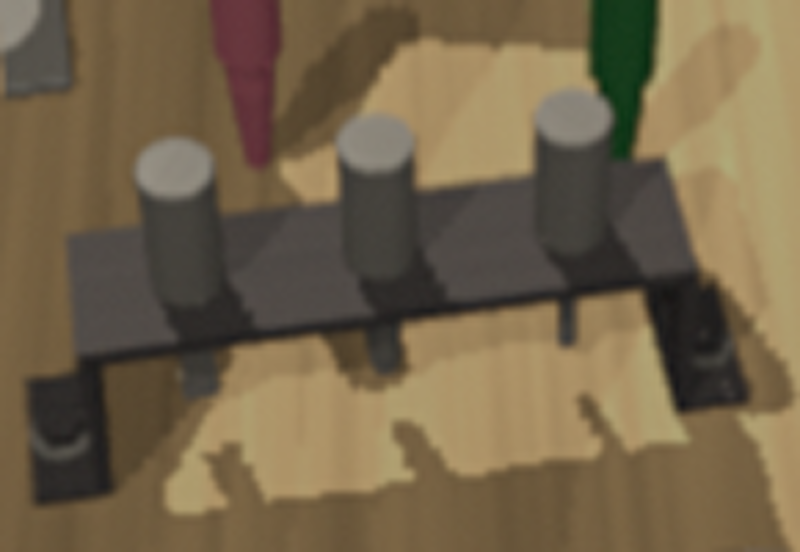

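View pics/c2.png

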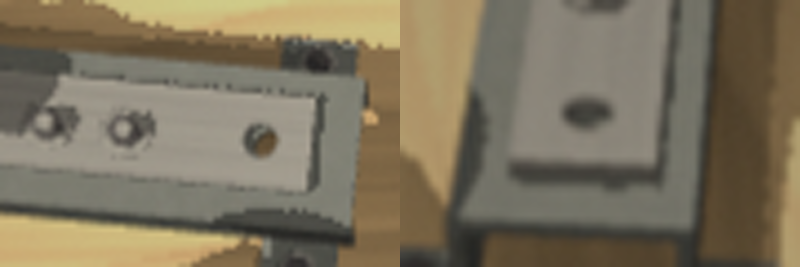

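The crop shows a wide, light, flat blade on the left at (198,375), so that is the chisel. The middle tool at (385,345) has a thick rounded taper, and the right one at (567,318) has a thin rod, so that is the pin punch. The middle one is therefore the drift, which matches both networks. In the hole crop, brown bench shows through at the lower right, so the hidden hole probably lies towards world -y and -x. Next I'll take precise numbers.

```bash
python3 - <<'E'
from h import *
from scipy.spatial.transform import Rotation as Ro
t=cv2.imread('pics/top0.png');s=cv2.imread('pics/side0.png')
for x,y in [(175,168),(376,143),(574,117)]:
    u,v=200+x/5.517-.4,235+y/5.52-.4; print('side head',at_height('side',u,v,.146).round(4))
# top heads: bright blobs
g=cv2.cvtColor(t,cv2.COLOR_BGR2GRAY).astype(float)
for u,v in [(357.5,203),(362,228),(367,254)]:
    p=g[int(v)-8:int(v)+9,int(u)-8:int(u)+9]; w=np.clip(p-125,0,None); yy,xx=np.mgrid[-8:9,-8:9]
    U,V=int(u)+(w*xx).sum()/w.sum(),int(v)+(w*yy).sum()/w.sum(); print('top head',U,V,p.max(),at_height('top',U,V,.146).round(4))
# hole: dark centroid weight (bar level minus pixel)
for cam,im,u,v in [('top',t,249,221),('side',s,281,184)]:
    p=im[v-7:v+8,u-8:u+9].astype(float); q=p[...,0]  # blue: bench brown is dark in blue
    b=np.percentile(q,75); w=np.clip(b-15-q,0,60); yy,xx=np.mgrid[-7:8,-8:9]
    m=(np.hypot(xx,yy)<6.5); w=w*m
    U,V=u+(w*xx).sum()/w.sum(),v+(w*yy).sum()/w.sum(); print(cam,'hole',U,V,b,at_height(cam,U,V,.084).round(4)); print(p[...,0].astype(int)[2:13,3:14])
for (x,y) in [(128,128),(50,122)]: print('bolt',at_height('top',190+x/4.444,190+y/4.45,.092).round(4))
# bar right edges in top crop: upper edge (60,75)->(318,97); lower (150,172)->(305,192)
for a in [((60,75),(318,97)),((150,172),(305,192))]:
    P=[at_height('top',190+x/4.444,190+y/4.45,.084) for x,y in a]; d=P[0]-P[1]; print('bar dir',P[0].round(4),P[1].round(4),np.degrees(np.arctan2(d[1],d[0])))
st=arm.sense();w,x,y,z=st['eef_rot'];print(Ro.from_quat([x,y,z,w]).as_matrix().round(3))
cr=np.hstack([cv2.resize(t[208:234,235:263],(400,371),interpolation=2),cv2.resize(s[285:311,228:256],(400,371),interpolation=2)])
cv2.imwrite('pics/c3.png',np.clip(cr*1.5,0,255))
E
```

```text
side head [ 0.4564 -0.3575  0.146 ]
side head [ 0.5259 -0.3493  0.146 ]
side head [ 0.5955 -0.3406  0.146 ]
top head 356.9615166949632 202.6502546689304 156.0 [ 0.5963 -0.3361  0.146 ]
top head 361.5973079080202 228.0084127874369 156.0 [ 0.5271 -0.345   0.146 ]
top head 366.0293628808864 253.97008310249308 158.0 [ 0.4574 -0.3532  0.146 ]
top hole 248.15868263473052 221.2972626176219 141.0 [ 0.5637 -0.0386  0.084 ]
[[139 138 138 137 138 138 139 139 140 141 140]
 [138 139 130 126 122 129 132 138 139 140 138]
 [138 129  91  90  81 106 104 127 137 139 139]
 [138  97  65  85 105  96  69  91 133 138 138]
 [127  76  71 106  73  52  48  48 114 140 142]
 [117  70  69  74  50  53  53  54  96 138 143]
 [125  74  69  55  54  54  53  57 115 140 142]
 [142  95  71  57  55  55  55  82 135 142 142]
 [138 122  94  78  67  71  80 118 139 142 143]
 [137 138 130 117 105 111 125 139 139 140 140]
 [140 140 139 140 140 140 140 139 140 140 139]]
side hole 280.75 183.58633633633633 122.0 [ 0.5619 -0.0418  0.084 ]
[[121 120 121 122 123 123 122 124 122 119 120]
 [121 120 120 119 116 117 119 120 120 120 121]
 [121 118 109 100  95  94  97 104 110 117 122]
 [119 103  84  72  70  69  71  76  87 107 119]
 [116  85  58  57  59  61  59  56  65  93 116]
 [116  82  55  56  60  61  61  62  65  89 116]
 [120 101  75  64  61  64  73  84  95 106 119]
 [121 118 106  92  84  84  90 105 114 119 121]
 [122 123 120 115 112 110 112 117 120 121 122]
 [121 122 124 123 122 122 121 120 121 121 121]
 [122 123 124 123 122 123 122 121 121 121 121]]
bolt [0.5719 0.0426 0.092 ]
bolt [0.5771 0.0917 0.092 ]
bar dir [0.6083 0.0866 0.084 ] [ 0.5896 -0.0765  0.084 ] 83.42936247628157
bar dir [0.5449 0.0299 0.084 ] [ 0.5296 -0.0671  0.084 ] 81.03731979829621
[[ 0.425  0.    -0.905]
 [ 0.905  0.     0.425]
 [ 0.    -1.    -0.   ]][ WARN:0@0.936] global loadsave.cpp:1063 imwrite_ Unsupported depth image for selected encoder is fallbacked to CV_8U.
```

View pics/c3.png

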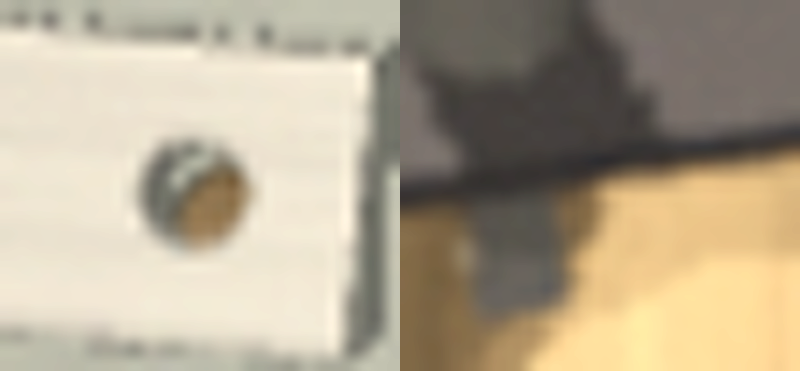

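The drift's lower end on the right of the crop is at about (520,250). The bar hole in the top view is at about pixel (248,221), and the bench visible through it is offset to the lower right. I estimate the hidden hole at about (-3,-5) mm in world xy from the bar hole. Now I'll move above the drift.

Call:
apply_moves([
  {"dx":14,"dy":-37,"az":2.7,"jaw":1},
  {"dx":28,"dy":-75,"az":5.4,"jaw":1},
  {"dx":42,"dy":-112,"az":8.1,"jaw":1},
  {"dx":55,"dy":-150,"az":10.8,"jaw":1},
  {"dx":69,"dy":-187,"az":13.5,"jaw":1},
  {"dx":83,"dy":-224,"az":16.2,"jaw":1},
  {"dx":97,"dy":-262,"az":18.9,"jaw":1},
  {"dx":111,"dy":-300,"az":21.6,"jaw":1},
])

```text
$.steps[0]: bad value
```

Call:
apply_moves([
  {"dx":14,"dy":-37,"az":2,"jaw":1},
  {"dx":28,"dy":-75,"az":4,"jaw":1},
  {"dx":42,"dy":-112,"az":6,"jaw":1},
  {"dx":55,"dy":-150,"az":8,"jaw":1},
  {"dx":69,"dy":-187,"az":10,"jaw":1},
  {"dx":83,"dy":-224,"az":11.1,"jaw":1},
  {"dx":97,"dy":-262,"az":11.1,"jaw":1},
  {"dx":111,"dy":-300,"az":11.1,"jaw":1},
])

```text
$.steps[0]: bad value
```

Call:
apply_moves([
  {"dx":14,"dy":-37},
  {"dx":28,"dy":-75},
  {"dx":42,"dy":-112},
  {"dx":56,"dy":-150},
  {"dx":70,"dy":-190},
  {"dx":81.4,"dy":-222},
  {"dx":81.4,"dy":-222},
  {"dx":81.4,"dy":-222},
])

```text
$.steps[0]: bad value
```

Call:
apply_moves([
  {"dx":14,"dy":-37,"dz":0,"ax":0,"ay":0,"az":2.7,"jaw":1},
  {"dx":28,"dy":-75,"dz":0,"ax":0,"ay":0,"az":5.4,"jaw":1},
  {"dx":42,"dy":-112,"dz":0,"ax":0,"ay":0,"az":8.1,"jaw":1},
  {"dx":55,"dy":-150,"dz":0,"ax":0,"ay":0,"az":10.8,"jaw":1},
  {"dx":69,"dy":-187,"dz":0,"ax":0,"ay":0,"az":13.5,"jaw":1},
  {"dx":83,"dy":-224,"dz":0,"ax":0,"ay":0,"az":16.2,"jaw":1},
  {"dx":97,"dy":-262,"dz":0,"ax":0,"ay":0,"az":18.9,"jaw":1},
  {"dx":111,"dy":-300,"dz":0,"ax":0,"ay":0,"az":21.6,"jaw":1},
])

```text
time: 1.5
tcp_pos: [0.3343, 0.1738, 0.2315]
eef_rot: [-0.515, 0.515, 0.485, -0.485]
force: [0.4, -0.3, -0.4]
finger_gap: 1.003
```

Call:
apply_moves([
  {"dx":15,"dy":-40,"dz":0,"ax":0,"ay":0,"az":2,"jaw":1},
  {"dx":30,"dy":-80,"dz":0,"ax":0,"ay":0,"az":4,"jaw":1},
  {"dx":44,"dy":-120,"dz":0,"ax":0,"ay":0,"az":6,"jaw":1},
  {"dx":59,"dy":-160,"dz":0,"ax":0,"ay":0,"az":8,"jaw":1},
  {"dx":74,"dy":-200,"dz":0,"ax":0,"ay":0,"az":10,"jaw":1},
  {"dx":89,"dy":-240,"dz":0,"ax":0,"ay":0,"az":11.1,"jaw":1},
  {"dx":103,"dy":-280,"dz":0,"ax":0,"ay":0,"az":11.1,"jaw":1},
  {"dx":118,"dy":-320,"dz":0,"ax":0,"ay":0,"az":11.1,"jaw":1},
])

```text
time: 2.3
tcp_pos: [0.4523, -0.1466, 0.2314]
eef_rot: [-0.466, 0.466, 0.532, -0.532]
force: [1.1, -0.1, -0.2]
finger_gap: 0.997
```

Call:
apply_moves([
  {"dx":15,"dy":-40,"dz":0,"ax":0,"ay":0,"az":0,"jaw":1},
  {"dx":30,"dy":-80,"dz":0,"ax":0,"ay":0,"az":0,"jaw":1},
  {"dx":44,"dy":-120,"dz":0,"ax":0,"ay":0,"az":0,"jaw":1},
  {"dx":59,"dy":-160,"dz":0,"ax":0,"ay":0,"az":0,"jaw":1},
  {"dx":74,"dy":-200,"dz":0,"ax":0,"ay":0,"az":0,"jaw":1},
  {"dx":74,"dy":-200,"dz":-10,"ax":0,"ay":0,"az":0,"jaw":1},
  {"dx":74,"dy":-200,"dz":-10,"ax":0,"ay":0,"az":0,"jaw":1},
])

```text
time: 3.0
tcp_pos: [0.5253, -0.3448, 0.2193]
eef_rot: [-0.467, 0.465, 0.532, -0.532]
force: [-0.0, 0.8, -0.4]
finger_gap: 0.999
```

Call:
apply_moves([
  {"dx":0.5,"dy":0,"dz":-25,"ax":0,"ay":0,"az":0,"jaw":1},
  {"dx":0.5,"dy":0,"dz":-50,"ax":0,"ay":0,"az":0,"jaw":1},
  {"dx":0.5,"dy":0,"dz":-75,"ax":0,"ay":0,"az":0,"jaw":1},
  {"dx":0.5,"dy":0,"dz":-95,"ax":0,"ay":0,"az":0,"jaw":1},
  {"dx":0.5,"dy":0,"dz":-108,"ax":0,"ay":0,"az":0,"jaw":1},
  {"dx":0.5,"dy":0,"dz":-116,"ax":0,"ay":0,"az":0,"jaw":1},
  {"dx":0.5,"dy":0,"dz":-116,"ax":0,"ay":0,"az":0,"jaw":1},
  {"dx":0.5,"dy":0,"dz":-116,"ax":0,"ay":0,"az":0,"jaw":1},
])

```text
time: 3.8
tcp_pos: [0.5269, -0.3448, 0.1062]
eef_rot: [-0.466, 0.466, 0.532, -0.532]
force: [0.8, -0.7, 0.4]
finger_gap: 1.001
```

```bash
python3 - <<'E'
from h import *
out=[]
s=arm.sense(); print(s['tcp_pos'],s['force'])
ims=[]
for cam in ['top','side']:
    im,d=arm.read_camera(cam); cv2.imwrite(f'pics/{cam}1.png',im)
    u,v=(362,222) if cam=='top' else (272,262)
    ims.append(cv2.resize(im[v-35:v+35,u-35:u+35],(400,400),interpolation=2))
cv2.imwrite('pics/c4.png',np.hstack(ims))
E
```

```text
[ 0.52693894 -0.34480688  0.10619845] [ 0.78273028 -0.68688019  0.39052893]
```

View pics/c4.png

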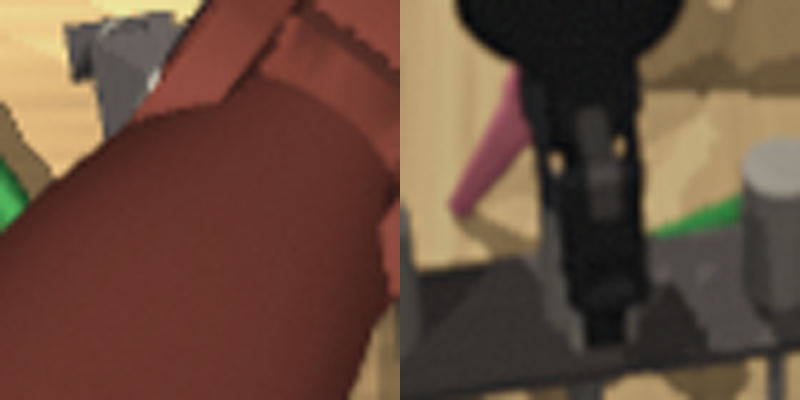

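The side view shows the jaws straddling the middle head at about (595,290). The pink and green look-alikes have toppled on their own; the arm never came near them. I'll close the gripper and lift.

Call:
apply_moves([
  {"dx":0,"dy":0,"dz":0,"ax":0,"ay":0,"az":0,"jaw":-1},
  {"dx":0,"dy":0,"dz":0,"ax":0,"ay":0,"az":0,"jaw":-1},
  {"dx":0,"dy":0,"dz":0,"ax":0,"ay":0,"az":0,"jaw":-1},
  {"dx":0,"dy":0,"dz":0,"ax":0,"ay":0,"az":0,"jaw":-1},
  {"dx":0,"dy":0,"dz":0,"ax":0,"ay":0,"az":0,"jaw":-1},
  {"dx":0,"dy":0,"dz":0,"ax":0,"ay":0,"az":0,"jaw":-1},
], newtons=60)

```text
time: 4.5
tcp_pos: [0.5268, -0.3457, 0.1057]
eef_rot: [0.465, -0.467, -0.531, 0.532]
force: [0.2, -4.4, 1.1]
finger_gap: 0.315
```

Call:
apply_moves([
  {"dx":0,"dy":0,"dz":0,"ax":0,"ay":0,"az":0,"jaw":-1},
  {"dx":0,"dy":0,"dz":5,"ax":0,"ay":0,"az":0,"jaw":-1},
  {"dx":0,"dy":0,"dz":15,"ax":0,"ay":0,"az":0,"jaw":-1},
  {"dx":0,"dy":0,"dz":30,"ax":0,"ay":0,"az":0,"jaw":-1},
  {"dx":0,"dy":0,"dz":45,"ax":0,"ay":0,"az":0,"jaw":-1},
])

```text
time: 5.0
tcp_pos: [0.5258, -0.3438, 0.1498]
eef_rot: [-0.467, 0.465, 0.532, -0.532]
force: [0.3, 0.6, -3.4]
finger_gap: 0.314
```

Call:
apply_moves([
  {"dx":0,"dy":0,"dz":35,"ax":0,"ay":0,"az":0,"jaw":-1},
  {"dx":0,"dy":0,"dz":70,"ax":0,"ay":0,"az":0,"jaw":-1},
  {"dx":5,"dy":30,"dz":80,"ax":0,"ay":0,"az":0,"jaw":-1},
  {"dx":10,"dy":70,"dz":80,"ax":0,"ay":0,"az":0,"jaw":-1},
  {"dx":15,"dy":115,"dz":80,"ax":0,"ay":0,"az":0,"jaw":-1},
  {"dx":20,"dy":160,"dz":80,"ax":0,"ay":0,"az":0,"jaw":-1},
  {"dx":25,"dy":205,"dz":80,"ax":0,"ay":0,"az":0,"jaw":-1},
  {"dx":31,"dy":250,"dz":80,"ax":0,"ay":0,"az":0,"jaw":-1},
])

```text
time: 5.8
tcp_pos: [0.5565, -0.0923, 0.2296]
eef_rot: [0.467, -0.465, -0.532, 0.532]
force: [-0.2, 0.3, -2.6]
finger_gap: 0.314
```

Call:
apply_moves([
  {"dx":3,"dy":30,"dz":0,"ax":0,"ay":0,"az":0,"jaw":-1},
  {"dx":5,"dy":54,"dz":-10,"ax":0,"ay":0,"az":0,"jaw":-1},
  {"dx":5,"dy":54,"dz":-25,"ax":0,"ay":0,"az":0,"jaw":-1},
  {"dx":5,"dy":54,"dz":-35,"ax":0,"ay":0,"az":0,"jaw":-1},
  {"dx":5,"dy":54,"dz":-35,"ax":0,"ay":0,"az":0,"jaw":-1},
  {"dx":5,"dy":54,"dz":-35,"ax":0,"ay":0,"az":0,"jaw":-1},
  {"dx":5,"dy":54,"dz":-35,"ax":0,"ay":0,"az":0,"jaw":-1},
])

```text
time: 6.5
tcp_pos: [0.5628, -0.0413, 0.1958]
eef_rot: [-0.466, 0.466, 0.532, -0.532]
force: [0.1, 0.1, -2.8]
finger_gap: 0.31
```

```bash
python3 - <<'E'
from h import *
s=arm.sense(); p=s['tcp_pos'];print(s['time'],p,s['force'],s['wrist_torque'],s['qpos'])
im,d=arm.read_camera('side'); cv2.imwrite('pics/side2.png',im)
u0,v0=248,135
cv2.imwrite('pics/c5.png',cv2.resize(im[v0:v0+67,u0:u0+80],(800,670),interpolation=2)[:600])
tip=p-[0,0,.088]; print('pred tip px',proj('side',tip),'head',proj('side',p+[0,0,.01]),'shoulder',proj('side',p+[0,0,-.02]))
im,d=arm.read_camera('top'); cv2.imwrite('pics/top2.png',im)
E
```

```text
6.5 [ 0.56279833 -0.04131471  0.19583214] [ 0.12518482  0.11623943 -2.84864095] [-0.05063513 -0.07361807 -0.00523256] [-2.02871621e-01  3.85827957e-01 -1.10565118e-01  1.07379569e+00
  8.27308796e-05 -3.33902373e-01]
pred tip px [280.99856285 175.86485862] head [280.54384602 142.47992569] shoulder [280.68815003 153.09250534]
```

View pics/c5.png

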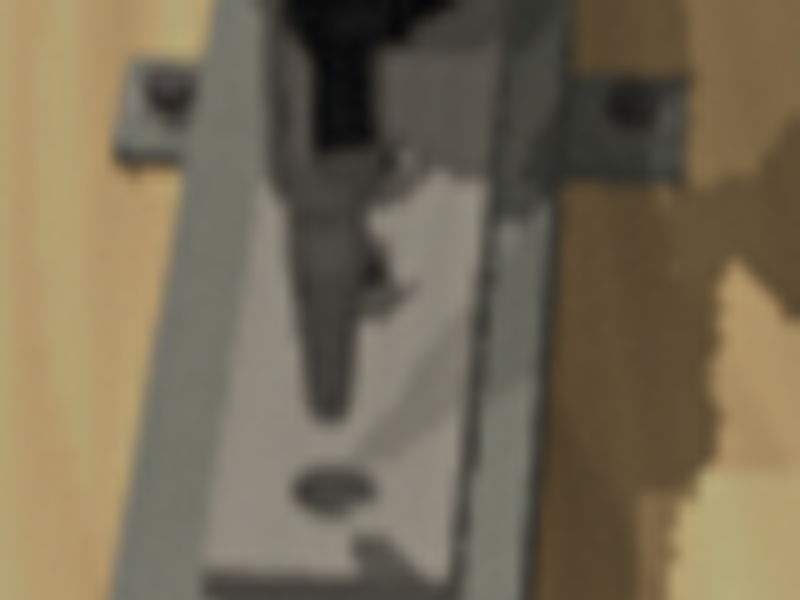

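```bash
python3 - <<'E'
from h import *
a=cv2.imread('pics/side0.png')[...,2].astype(int); b=cv2.imread('pics/side2.png')[...,2].astype(int)
print('cols 272-289; rows 164-190'); 
for v in range(164,190): print(v,b[v,272:290],'|',a[v,272:290] if v>178 else '')
p=arm.sense()['tcp_pos']
th=np.linspace(0,2*np.pi,60)
for z,r in [(0,.004),(.0004,.0048),(.0015,.0055),(.010,.0064)]:
    q=np.array([proj('side',p+[r*np.cos(t),r*np.sin(t),-.088+z]) for t in th]); print(z,q.min(0),q.max(0))
q=np.array([proj('side',[.563+.0105*np.cos(t),-.04+.0105*np.sin(t),.084]) for t in th]);print('hole .563,-.04',q.min(0),q.max(0))
E
```

```text
cols 272-289; rows 164-190
164 [131 139 141 144 136  90  60  64  67  68  62  61  68  76  80  86 105 125] | 
165 [134 141 141 144 138 101  67  65  66  66  63  62  73  80  80  96 122 137] | 
166 [136 141 143 143 139 106  71  64  66  66  61  65  85  91  98 122 138 142] | 
167 [138 141 144 144 140 109  71  64  66  65  61  78 118 125 125 137 143 141] | 
168 [138 142 143 144 140 117  76  63  67  65  61  87 136 142 138 141 142 141] | 
169 [139 142 143 143 142 128  83  63  66  66  63  93 138 144 139 140 142 140] | 
170 [139 142 143 143 144 135  87  62  64  64  64  96 138 142 140 141 141 137] | 
171 [140 142 143 144 143 136  91  64  65  64  65  99 138 142 140 140 139 131] | 
172 [142 143 144 143 143 136  96  65  65  65  67 103 138 142 139 141 136 126] | 
173 [142 144 144 142 142 136 102  68  64  64  70 110 139 142 141 140 132 123] | 
174 [142 144 144 143 142 137 106  71  63  61  73 116 140 141 140 138 126 121] | 
175 [142 144 144 143 142 139 115  76  61  61  78 124 141 141 138 131 124 122] | 
176 [142 143 144 142 142 140 129  97  75  74  97 134 143 137 131 125 121 122] | 
177 [143 143 143 142
[... 1449 characters left out ...]
3] | [140 140 140 138 139 140 138 133 128 127 129 134 137 139 139 139 140 138]
188 [145 144 144 142 142 144 146 145 143 145 140 121 115 117 122 138 145 144] | [140 140 139 138 139 139 141 141 138 140 140 138 137 138 138 139 139 139]
189 [145 145 145 143 143 145 145 145 145 147 139 104  89  90  98 121 139 145] | [141 141 140 139 139 141 141 140 139 141 140 138 137 138 138 139 140 139]
0 [279.38426117 174.79872439] [282.66688246 176.83850634]
0.0004 [279.05370519 174.46697642] [282.99366404 176.91448633]
0.0015 [278.7601268  173.93495809] [283.27734155 176.73866019]
0.01 [278.3405552 170.9524288] [283.62155582 174.20807109]
hole .563,-.04 [276.91248304 180.44096279] [285.41028017 185.81641848]
```

Call:
apply_moves([
  {"dx":0,"dy":-2.5,"dz":-8,"ax":0,"ay":0,"az":0,"jaw":-1},
  {"dx":0,"dy":-2.5,"dz":-16,"ax":0,"ay":0,"az":0,"jaw":-1},
  {"dx":0,"dy":-2.5,"dz":-20,"ax":0,"ay":0,"az":0,"jaw":-1},
  {"dx":0,"dy":-2.5,"dz":-22,"ax":0,"ay":0,"az":0,"jaw":-1},
  {"dx":0,"dy":-2.5,"dz":-24,"ax":0,"ay":0,"az":0,"jaw":-1},
  {"dx":0,"dy":-2.5,"dz":-25,"ax":0,"ay":0,"az":0,"jaw":-1},
  {"dx":0,"dy":-2.5,"dz":-25.5,"ax":0,"ay":0,"az":0,"jaw":-1},
  {"dx":0,"dy":-2.5,"dz":-26,"ax":0,"ay":0,"az":0,"jaw":-1},
])

```text
time: 7.4
tcp_pos: [0.5627, -0.0432, 0.1694]
eef_rot: [-0.466, 0.466, 0.532, -0.532]
force: [-1.6, -0.5, -3.1]
finger_gap: 0.313
```

Call:
apply_moves([
  {"dx":0,"dy":0,"dz":-1,"ax":0,"ay":0,"az":0,"jaw":-1},
  {"dx":0,"dy":0,"dz":-2,"ax":0,"ay":0,"az":0,"jaw":-1},
  {"dx":0,"dy":0,"dz":-3,"ax":0,"ay":0,"az":0,"jaw":-1},
  {"dx":0,"dy":0,"dz":-3.5,"ax":0,"ay":0,"az":0,"jaw":-1},
])

```text
time: 7.8
tcp_pos: [0.5625, -0.0432, 0.1657]
eef_rot: [0.466, -0.466, -0.532, 0.532]
force: [0.3, -0.5, -2.7]
finger_gap: 0.314
```

Call:
apply_moves([
  {"dx":-0.5,"dy":-1,"dz":-0.5,"ax":0,"ay":0,"az":0,"jaw":-1},
  {"dx":-0.5,"dy":-1,"dz":-1,"ax":0,"ay":0,"az":0,"jaw":-1},
  {"dx":-0.5,"dy":-1,"dz":-1.5,"ax":0,"ay":0,"az":0,"jaw":-1},
])

```text
time: 8.1
tcp_pos: [0.5621, -0.0442, 0.1643]
eef_rot: [-0.466, 0.466, 0.532, -0.532]
force: [-0.0, 1.0, -2.4]
finger_gap: 0.312
```

Call:
apply_moves([
  {"dx":0,"dy":0,"dz":-0.5,"ax":0,"ay":0,"az":0,"jaw":-1},
  {"dx":0,"dy":0,"dz":-1,"ax":0,"ay":0,"az":0,"jaw":-1},
  {"dx":0,"dy":0,"dz":-1.5,"ax":0,"ay":0,"az":0,"jaw":-1},
])

```text
time: 8.4
tcp_pos: [0.5621, -0.0441, 0.1628]
eef_rot: [-0.466, 0.466, 0.532, -0.532]
force: [-0.3, 1.5, -2.8]
finger_gap: 0.315
```

Call:
apply_moves([
  {"dx":0,"dy":0,"dz":-0.5,"ax":0,"ay":0,"az":0,"jaw":-1},
  {"dx":0,"dy":0,"dz":-1,"ax":0,"ay":0,"az":0,"jaw":-1},
  {"dx":0,"dy":0,"dz":-1.5,"ax":0,"ay":0,"az":0,"jaw":-1},
  {"dx":0,"dy":0,"dz":-2,"ax":0,"ay":0,"az":0,"jaw":-1},
])

```text
time: 8.8
tcp_pos: [0.5622, -0.0441, 0.1608]
eef_rot: [-0.466, 0.466, 0.532, -0.532]
force: [1.1, 2.9, -1.6]
finger_gap: 0.317
```

Call:
apply_moves([
  {"dx":0,"dy":0,"dz":-0.5,"ax":0,"ay":0,"az":0,"jaw":-1},
  {"dx":0,"dy":0,"dz":-1,"ax":0,"ay":0,"az":0,"jaw":-1},
  {"dx":0,"dy":0,"dz":-1.5,"ax":0,"ay":0,"az":0,"jaw":-1},
  {"dx":0,"dy":0,"dz":-2,"ax":0,"ay":0,"az":0,"jaw":-1},
])

```text
time: 9.2
tcp_pos: [0.5621, -0.0442, 0.1588]
eef_rot: [-0.466, 0.466, 0.532, -0.532]
force: [0.6, 2.9, -1.5]
finger_gap: 0.316
```

Call:
apply_moves([
  {"dx":0,"dy":0,"dz":-0.5,"ax":0,"ay":0,"az":0,"jaw":-1},
  {"dx":0,"dy":0,"dz":-1,"ax":0,"ay":0,"az":0,"jaw":-1},
  {"dx":0,"dy":0,"dz":-1.5,"ax":0,"ay":0,"az":0,"jaw":-1},
  {"dx":0,"dy":0,"dz":-2,"ax":0,"ay":0,"az":0,"jaw":-1},
  {"dx":0,"dy":0,"dz":-2.5,"ax":0,"ay":0,"az":0,"jaw":-1},
  {"dx":0,"dy":0,"dz":-3,"ax":0,"ay":0,"az":0,"jaw":-1},
])

```text
time: 9.8
tcp_pos: [0.5621, -0.0443, 0.1558]
eef_rot: [-0.466, 0.466, 0.532, -0.532]
force: [1.6, 2.1, -1.6]
finger_gap: 0.313
```

Call:
apply_moves([
  {"dx":0,"dy":0,"dz":-0.7,"ax":0,"ay":0,"az":0,"jaw":-1},
  {"dx":0,"dy":0,"dz":-1.4,"ax":0,"ay":0,"az":0,"jaw":-1},
  {"dx":0,"dy":0,"dz":-2.1,"ax":0,"ay":0,"az":0,"jaw":-1},
  {"dx":0,"dy":0,"dz":-2.8,"ax":0,"ay":0,"az":0,"jaw":-1},
  {"dx":0,"dy":0,"dz":-3.5,"ax":0,"ay":0,"az":0,"jaw":-1},
])

```text
time: 10.3
tcp_pos: [0.5621, -0.0442, 0.1523]
eef_rot: [-0.466, 0.466, 0.532, -0.532]
force: [2.1, 2.3, -1.0]
finger_gap: 0.314
```

Call:
apply_moves([
  {"dx":0,"dy":0,"dz":-0.7,"ax":0,"ay":0,"az":0,"jaw":-1},
  {"dx":0,"dy":0,"dz":-1.4,"ax":0,"ay":0,"az":0,"jaw":-1},
  {"dx":0,"dy":0,"dz":-2.1,"ax":0,"ay":0,"az":0,"jaw":-1},
  {"dx":0,"dy":0,"dz":-2.8,"ax":0,"ay":0,"az":0,"jaw":-1},
  {"dx":0,"dy":0,"dz":-3.5,"ax":0,"ay":0,"az":0,"jaw":-1},
])

```text
time: 10.8
tcp_pos: [0.5621, -0.0443, 0.1488]
eef_rot: [-0.466, 0.466, 0.532, -0.532]
force: [0.7, 3.7, -0.6]
finger_gap: 0.315
```

Call:
apply_moves([
  {"dx":0,"dy":0,"dz":-0.7,"ax":0,"ay":0,"az":0,"jaw":-1},
  {"dx":0,"dy":0,"dz":-1.4,"ax":0,"ay":0,"az":0,"jaw":-1},
  {"dx":0,"dy":0,"dz":-2.1,"ax":0,"ay":0,"az":0,"jaw":-1},
  {"dx":0,"dy":0,"dz":-2.8,"ax":0,"ay":0,"az":0,"jaw":-1},
  {"dx":0,"dy":0,"dz":-3.5,"ax":0,"ay":0,"az":0,"jaw":-1},
])

```text
time: 11.3
tcp_pos: [0.5621, -0.0442, 0.1452]
eef_rot: [-0.466, 0.466, 0.532, -0.532]
force: [1.4, 2.3, -1.5]
finger_gap: 0.309
```

Call:
apply_moves([
  {"dx":0,"dy":0,"dz":-0.7,"ax":0,"ay":0,"az":0,"jaw":-1},
  {"dx":0,"dy":0,"dz":-1.4,"ax":0,"ay":0,"az":0,"jaw":-1},
  {"dx":0,"dy":0,"dz":-2.1,"ax":0,"ay":0,"az":0,"jaw":-1},
  {"dx":0,"dy":0,"dz":-2.8,"ax":0,"ay":0,"az":0,"jaw":-1},
])

```text
time: 11.7
tcp_pos: [0.5621, -0.0443, 0.1425]
eef_rot: [-0.466, 0.466, 0.532, -0.532]
force: [2.3, 2.7, -1.2]
finger_gap: 0.314
```

Call:
apply_moves([
  {"dx":0,"dy":0,"dz":-0.7,"ax":0,"ay":0,"az":0,"jaw":-1},
  {"dx":0,"dy":0,"dz":-1.4,"ax":0,"ay":0,"az":0,"jaw":-1},
  {"dx":0,"dy":0,"dz":-2.1,"ax":0,"ay":0,"az":0,"jaw":-1},
  {"dx":0,"dy":0,"dz":-2.8,"ax":0,"ay":0,"az":0,"jaw":-1},
])

```text
time: 12.1
tcp_pos: [0.5621, -0.0442, 0.1397]
eef_rot: [-0.466, 0.466, 0.532, -0.532]
force: [2.1, 3.0, -1.3]
finger_gap: 0.315
```

Call:
apply_moves([
  {"dx":0,"dy":0,"dz":-0.7,"ax":0,"ay":0,"az":0,"jaw":-1},
  {"dx":0,"dy":0,"dz":-1.4,"ax":0,"ay":0,"az":0,"jaw":-1},
  {"dx":0,"dy":0,"dz":-2.1,"ax":0,"ay":0,"az":0,"jaw":-1},
  {"dx":0,"dy":0,"dz":-2.8,"ax":0,"ay":0,"az":0,"jaw":-1},
])

```text
time: 12.5
tcp_pos: [0.5621, -0.0442, 0.1368]
eef_rot: [0.466, -0.466, -0.532, 0.532]
force: [2.1, 3.5, -1.3]
finger_gap: 0.311
```

Call:
apply_moves([
  {"dx":0,"dy":0,"dz":-0.6,"ax":0,"ay":0,"az":0,"jaw":-1},
  {"dx":0,"dy":0,"dz":-1.2,"ax":0,"ay":0,"az":0,"jaw":-1},
  {"dx":0,"dy":0,"dz":-1.8,"ax":0,"ay":0,"az":0,"jaw":-1},
  {"dx":0,"dy":0,"dz":-2.4,"ax":0,"ay":0,"az":0,"jaw":-1},
])

```text
time: 12.9
tcp_pos: [0.5621, -0.0443, 0.1345]
eef_rot: [-0.466, 0.466, 0.532, -0.532]
force: [2.7, 4.0, -1.5]
finger_gap: 0.309
```

Call:
apply_moves([
  {"dx":0,"dy":0,"dz":-0.6,"ax":0,"ay":0,"az":0,"jaw":-1},
  {"dx":0,"dy":0,"dz":-1.2,"ax":0,"ay":0,"az":0,"jaw":-1},
  {"dx":0,"dy":0,"dz":-1.8,"ax":0,"ay":0,"az":0,"jaw":-1},
  {"dx":0,"dy":0,"dz":-2.4,"ax":0,"ay":0,"az":0,"jaw":-1},
])

```text
time: 13.3
tcp_pos: [0.5621, -0.0443, 0.1321]
eef_rot: [0.466, -0.466, -0.532, 0.532]
force: [1.6, 2.3, -0.7]
finger_gap: 0.311
```

Call:
apply_moves([
  {"dx":0,"dy":0,"dz":-0.5,"ax":0,"ay":0,"az":0,"jaw":-1},
  {"dx":0,"dy":0,"dz":-1,"ax":0,"ay":0,"az":0,"jaw":-1},
  {"dx":0,"dy":0,"dz":-1.5,"ax":0,"ay":0,"az":0,"jaw":-1},
])

```text
time: 13.6
tcp_pos: [0.5621, -0.0444, 0.1306]
eef_rot: [0.466, -0.466, -0.532, 0.532]
force: [2.7, 2.6, -0.6]
finger_gap: 0.313
```

Call:
apply_moves([
  {"dx":0,"dy":0,"dz":-0.5,"ax":0,"ay":0,"az":0,"jaw":-1},
  {"dx":0,"dy":0,"dz":-1,"ax":0,"ay":0,"az":0,"jaw":-1},
  {"dx":0,"dy":0,"dz":-1.5,"ax":0,"ay":0,"az":0,"jaw":-1},
  {"dx":0,"dy":0,"dz":-2,"ax":0,"ay":0,"az":0,"jaw":-1},
])

```text
time: 14.0
tcp_pos: [0.562, -0.0444, 0.1286]
eef_rot: [0.466, -0.466, -0.532, 0.532]
force: [1.0, 1.2, 0.7]
finger_gap: 0.316
```

Call:
apply_moves([
  {"dx":-0.2,"dy":-0.3,"dz":0,"ax":0,"ay":0,"az":0,"jaw":-1},
  {"dx":-0.4,"dy":-0.6,"dz":-0.5,"ax":0,"ay":0,"az":0,"jaw":-1},
  {"dx":-0.4,"dy":-0.7,"dz":-1.0,"ax":0,"ay":0,"az":0,"jaw":-1},
])

```text
time: 14.3
tcp_pos: [0.5618, -0.0448, 0.1276]
eef_rot: [-0.466, 0.466, 0.532, -0.532]
force: [2.9, 3.1, -0.7]
finger_gap: 0.314
```

Call:
apply_moves([
  {"dx":0,"dy":0,"dz":-0.6,"ax":0,"ay":0,"az":0,"jaw":-1},
  {"dx":0,"dy":0,"dz":-1.2,"ax":0,"ay":0,"az":0,"jaw":-1},
  {"dx":0,"dy":0,"dz":-1.8,"ax":0,"ay":0,"az":0,"jaw":-1},
  {"dx":0,"dy":0,"dz":-2.4,"ax":0,"ay":0,"az":0,"jaw":-1},
])

```text
time: 14.7
tcp_pos: [0.5617, -0.0449, 0.1252]
eef_rot: [0.466, -0.466, -0.532, 0.532]
force: [3.1, 1.9, -0.6]
finger_gap: 0.315
```

Call:
apply_moves([
  {"dx":0,"dy":-0.1,"dz":-0.6,"ax":0,"ay":0,"az":0,"jaw":-1},
  {"dx":0,"dy":-0.2,"dz":-1.2,"ax":0,"ay":0,"az":0,"jaw":-1},
  {"dx":0,"dy":-0.2,"dz":-1.8,"ax":0,"ay":0,"az":0,"jaw":-1},
  {"dx":0,"dy":-0.2,"dz":-2.4,"ax":0,"ay":0,"az":0,"jaw":-1},
])

```text
time: 15.1
tcp_pos: [0.5616, -0.0451, 0.1228]
eef_rot: [0.466, -0.466, -0.532, 0.532]
force: [2.3, 2.6, -0.4]
finger_gap: 0.31
```

Call:
apply_moves([
  {"dx":0,"dy":-0.1,"dz":-0.5,"ax":0,"ay":0,"az":0,"jaw":-1},
  {"dx":0,"dy":-0.2,"dz":-1,"ax":0,"ay":0,"az":0,"jaw":-1},
  {"dx":0,"dy":-0.2,"dz":-1.5,"ax":0,"ay":0,"az":0,"jaw":-1},
  {"dx":0,"dy":-0.2,"dz":-2,"ax":0,"ay":0,"az":0,"jaw":-1},
])

```text
time: 15.5
tcp_pos: [0.5616, -0.0454, 0.1208]
eef_rot: [0.466, -0.466, -0.532, 0.532]
force: [2.2, 1.8, 1.1]
finger_gap: 0.311
```

Call:
apply_moves([
  {"dx":-0.1,"dy":-0.3,"dz":0,"ax":0,"ay":0,"az":0,"jaw":-1},
  {"dx":-0.1,"dy":-0.4,"dz":-0.5,"ax":0,"ay":0,"az":0,"jaw":-1},
  {"dx":-0.1,"dy":-0.4,"dz":-1,"ax":0,"ay":0,"az":0,"jaw":-1},
])

```text
time: 15.8
tcp_pos: [0.5615, -0.0457, 0.1197]
eef_rot: [-0.466, 0.466, 0.532, -0.532]
force: [2.2, 2.9, -1.1]
finger_gap: 0.31
```

Call:
apply_moves([
  {"dx":0,"dy":-0.1,"dz":-0.5,"ax":0,"ay":0,"az":0,"jaw":-1},
  {"dx":0,"dy":-0.2,"dz":-1,"ax":0,"ay":0,"az":0,"jaw":-1},
  {"dx":0,"dy":-0.2,"dz":-1.5,"ax":0,"ay":0,"az":0,"jaw":-1},
  {"dx":0,"dy":-0.2,"dz":-2,"ax":0,"ay":0,"az":0,"jaw":-1},
])

```text
time: 16.2
tcp_pos: [0.5614, -0.0459, 0.1177]
eef_rot: [0.466, -0.466, -0.532, 0.532]
force: [2.2, 2.8, -0.1]
finger_gap: 0.314
```

Call:
apply_moves([
  {"dx":0,"dy":-0.1,"dz":-0.5,"ax":0,"ay":0,"az":0,"jaw":-1},
  {"dx":0,"dy":-0.2,"dz":-1,"ax":0,"ay":0,"az":0,"jaw":-1},
  {"dx":0,"dy":-0.2,"dz":-1.5,"ax":0,"ay":0,"az":0,"jaw":-1},
  {"dx":0,"dy":-0.2,"dz":-2,"ax":0,"ay":0,"az":0,"jaw":-1},
])

```text
time: 16.6
tcp_pos: [0.5614, -0.0461, 0.1157]
eef_rot: [0.466, -0.466, -0.532, 0.532]
force: [1.1, 3.3, 0.6]
finger_gap: 0.313
```

Call:
apply_moves([
  {"dx":-0.1,"dy":-0.1,"dz":-0.4,"ax":0,"ay":0,"az":0,"jaw":-1},
  {"dx":-0.1,"dy":-0.1,"dz":-0.8,"ax":0,"ay":0,"az":0,"jaw":-1},
  {"dx":-0.2,"dy":-0.2,"dz":-1.2,"ax":0,"ay":0,"az":0,"jaw":-1},
  {"dx":-0.2,"dy":-0.2,"dz":-1.6,"ax":0,"ay":0,"az":0,"jaw":-1},
])

```text
time: 17.0
tcp_pos: [0.5612, -0.0463, 0.1142]
eef_rot: [-0.466, 0.466, 0.532, -0.532]
force: [-0.6, 3.9, 0.1]
finger_gap: 0.313
```

Call:
apply_moves([
  {"dx":-0.2,"dy":0,"dz":-0.3,"ax":0,"ay":0,"az":0,"jaw":-1},
  {"dx":-0.2,"dy":0,"dz":-0.6,"ax":0,"ay":0,"az":0,"jaw":-1},
  {"dx":-0.3,"dy":0,"dz":-0.9,"ax":0,"ay":0,"az":0,"jaw":-1},
  {"dx":-0.3,"dy":0,"dz":-1.2,"ax":0,"ay":0,"az":0,"jaw":-1},
])

```text
time: 17.4
tcp_pos: [0.5611, -0.0463, 0.1131]
eef_rot: [-0.466, 0.466, 0.532, -0.532]
force: [1.2, 4.5, 0.5]
finger_gap: 0.315
```

Call:
apply_moves([
  {"dx":-0.1,"dy":0,"dz":-0.4,"ax":0,"ay":0,"az":0,"jaw":-1},
  {"dx":-0.1,"dy":0,"dz":-0.8,"ax":0,"ay":0,"az":0,"jaw":-1},
  {"dx":-0.1,"dy":0,"dz":-1.2,"ax":0,"ay":0,"az":0,"jaw":-1},
  {"dx":-0.1,"dy":0,"dz":-1.6,"ax":0,"ay":0,"az":0,"jaw":-1},
])

```text
time: 17.8
tcp_pos: [0.5609, -0.0463, 0.1113]
eef_rot: [0.466, -0.466, -0.532, 0.532]
force: [0.5, 3.0, -1.1]
finger_gap: 0.315
```

Call:
apply_moves([
  {"dx":0,"dy":0,"dz":-0.5,"ax":0,"ay":0,"az":0,"jaw":-1},
  {"dx":0,"dy":0,"dz":-1,"ax":0,"ay":0,"az":0,"jaw":-1},
  {"dx":0,"dy":0,"dz":-1.5,"ax":0,"ay":0,"az":0,"jaw":-1},
  {"dx":0,"dy":0,"dz":-2,"ax":0,"ay":0,"az":0,"jaw":-1},
])

```text
time: 18.2
tcp_pos: [0.5609, -0.0463, 0.1094]
eef_rot: [0.466, -0.466, -0.532, 0.532]
force: [-0.0, 4.5, 0.6]
finger_gap: 0.313
```

Call:
apply_moves([
  {"dx":0,"dy":0.1,"dz":-0.5,"ax":0,"ay":0,"az":0,"jaw":-1},
  {"dx":0,"dy":0.1,"dz":-1,"ax":0,"ay":0,"az":0,"jaw":-1},
  {"dx":0,"dy":0.1,"dz":-1.5,"ax":0,"ay":0,"az":0,"jaw":-1},
  {"dx":0,"dy":0.1,"dz":-2,"ax":0,"ay":0,"az":0,"jaw":-1},
])

```text
time: 18.6
tcp_pos: [0.5609, -0.0463, 0.1073]
eef_rot: [0.466, -0.466, -0.532, 0.532]
force: [0.9, 3.6, -0.1]
finger_gap: 0.315
```

Call:
apply_moves([
  {"dx":0,"dy":0,"dz":-0.5,"ax":0,"ay":0,"az":0,"jaw":-1},
  {"dx":0,"dy":0,"dz":-1,"ax":0,"ay":0,"az":0,"jaw":-1},
  {"dx":0,"dy":0,"dz":-1.5,"ax":0,"ay":0,"az":0,"jaw":-1},
  {"dx":0,"dy":0,"dz":-2,"ax":0,"ay":0,"az":0,"jaw":-1},
  {"dx":0,"dy":0,"dz":-2.3,"ax":0,"ay":0,"az":0,"jaw":-1},
])

```text
time: 19.1
tcp_pos: [0.5609, -0.0463, 0.105]
eef_rot: [0.466, -0.466, -0.532, 0.532]
force: [-0.1, 2.3, 0.4]
finger_gap: 0.314
```

Call:
apply_moves([
  {"dx":0,"dy":0,"dz":-0.3,"ax":0,"ay":0,"az":0,"jaw":-1},
  {"dx":0,"dy":0,"dz":-0.6,"ax":0,"ay":0,"az":0,"jaw":-1},
])

```text
time: 19.3
tcp_pos: [0.5609, -0.0463, 0.1044]
eef_rot: [0.466, -0.466, -0.532, 0.532]
force: [0.1, 1.0, -0.1]
finger_gap: 0.313
```

Call:
apply_moves([
  {"dx":0,"dy":0,"dz":-0.3,"ax":0,"ay":0,"az":0,"jaw":-1},
  {"dx":0,"dy":0,"dz":-0.4,"ax":0,"ay":0,"az":0,"jaw":-1},
])

```text
time: 19.5
tcp_pos: [0.5609, -0.0463, 0.1041]
eef_rot: [0.466, -0.466, -0.532, 0.532]
force: [-0.0, 1.8, -0.4]
finger_gap: 0.312
```

Call:
apply_moves([
  {"dx":0,"dy":0,"dz":-0.2,"ax":0,"ay":0,"az":0,"jaw":-1},
  {"dx":0,"dy":0,"dz":-0.4,"ax":0,"ay":0,"az":0,"jaw":-1},
])

```text
time: 19.7
tcp_pos: [0.5609, -0.0463, 0.1037]
eef_rot: [0.466, -0.466, -0.532, 0.532]
force: [0.0, 1.5, -2.0]
finger_gap: 0.313
```

Call:
apply_moves([
  {"dx":0,"dy":0,"dz":0,"ax":0,"ay":0,"az":0,"jaw":0},
  {"dx":0,"dy":0,"dz":0,"ax":0,"ay":0,"az":0,"jaw":0},
  {"dx":0,"dy":0,"dz":0,"ax":0,"ay":0,"az":0,"jaw":0.4},
  {"dx":0,"dy":0,"dz":0,"ax":0,"ay":0,"az":0,"jaw":0.4},
  {"dx":0,"dy":0,"dz":0,"ax":0,"ay":0,"az":0,"jaw":0.4},
])

```text
time: 20.2
tcp_pos: [0.561, -0.0463, 0.1038]
eef_rot: [0.466, -0.466, -0.532, 0.532]
force: [0.2, 0.5, 0.2]
finger_gap: 0.7
```

Call:
apply_moves([
  {"dx":0,"dy":0,"dz":20,"ax":0,"ay":0,"az":0,"jaw":0.4},
  {"dx":0,"dy":0,"dz":45,"ax":0,"ay":0,"az":0,"jaw":0.4},
  {"dx":0,"dy":0,"dz":80,"ax":0,"ay":0,"az":0,"jaw":0.4},
  {"dx":0,"dy":0,"dz":120,"ax":0,"ay":0,"az":0,"jaw":0.4},
  {"dx":-30,"dy":0,"dz":150,"ax":0,"ay":0,"az":0,"jaw":0.4},
  {"dx":-70,"dy":0,"dz":170,"ax":0,"ay":0,"az":0,"jaw":0.4},
  {"dx":-110,"dy":0,"dz":180,"ax":0,"ay":0,"az":0,"jaw":0.4},
  {"dx":-150,"dy":0,"dz":180,"ax":0,"ay":0,"az":0,"jaw":0.4},
])

```text
time: 21.0
tcp_pos: [0.4103, -0.0464, 0.2851]
eef_rot: [-0.465, 0.467, 0.532, -0.532]
force: [0.3, -1.3, 0.5]
finger_gap: 0.699
```

```bash
python3 - <<'E'
from h import *
s=arm.sense(); print(s['time'],s['tcp_pos'],s['force'])
im,d=arm.read_camera('side'); cv2.imwrite('pics/side3.png',im)
t,dt=arm.read_camera('top'); cv2.imwrite('pics/top3.png',t)
a=cv2.resize(im[135:215,240:320],(400,400),interpolation=2); b=cv2.resize(t[190:250,220:280],(400,400),interpolation=2)
c=cv2.resize(im[100:370,130:430],(400,360)); e=cv2.resize(t[110:320,80:440],(400,233)); e=cv2.copyMakeBorder(e,0,127,0,0,0)
cv2.imwrite('pics/c6.png',cv2.resize(np.vstack([np.hstack([a,b]),np.hstack([c,e])]),(632,600)))
E
```

```text
21.0 [ 0.41025973 -0.04638643  0.28507178] [ 0.26475806 -1.30131932  0.51719896]
```

View pics/c6.png

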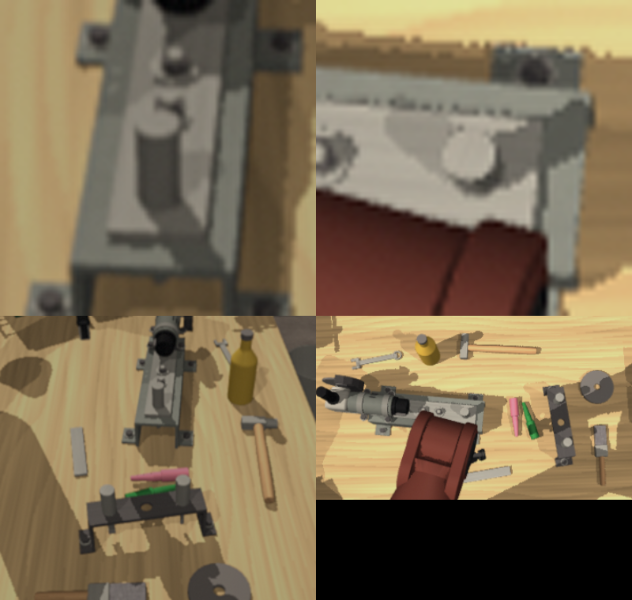

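The drift stands upright in the bar: side crop at about (158,165), top crop at about (470,157). The other tools and bystanders are in place. I'll check the head's height from the depth image.

```bash
python3 - <<'E'
from h import *
im,d=arm.read_camera('top')
print('top-face z:',[at_depth('top',u,v,d[v,u])[2].round(4) for u in (248,249,250) for v in (219,220)],'plate/bar z:',[at_depth('top',u,v,d[v,u])[2].round(4) for u,v in ((240,213),(256,214),(243,226))])
print(at_height('top',249,219.8,.144).round(4))
im,d=arm.read_camera('side')
# head in crop: top centre (158,120), bottom front (160,208) -> px
print('pred head top/bottom-front if seated at TCP xy', proj('side',[.5609,-.0463,.144]), proj('side',[.5609,-.0463-.014,.084]))
print('seen', (240+158/316*80-.5,135+123/316*80-.5),(240+160/316*80-.5,135+209/316*80-.5))
for l in ['pin_punch_head','cold_chisel_head']: print(l,look('side',l,1))
E
```

```text
top-face z: [np.float64(0.1432), np.float64(0.1425), np.float64(0.1433), np.float64(0.1456), np.float64(0.143), np.float64(0.1417)] plate/bar z: [np.float64(0.0856), np.float64(0.0821), np.float64(0.0826)]
[ 0.5583 -0.045   0.144 ]
pred head top/bottom-front if seated at TCP xy [280.11937118 165.25409154] [280.62590723 188.39584098]
seen (279.5, 165.63924050632912) (280.00632911392404, 187.41139240506328)
pin_punch_head [(0.78, 302.6, 265.8)]
cold_chisel_head [(0.76, 231.8, 274.4)]
```

The head's top face measures about 0.143 m against an expected 0.144 m, so the drift is seated and upright. I'll hand the job in.

```bash
python3 -c "
from rig import arm
print(arm.finish_job())"
```

```text
the job is handed in; nothing more can be done
None
```

The drift is standing home in the bar and the channel, let go, and the job is handed in; it finished at about 21 s and gave no verdict. I took the drift from the middle rack hole, fed its point through the bar's hole into the hidden hole, and followed the contact forces sideways in tenths of a millimetre as it went down. The wrist force stayed at or below about 5 N in every reading.

- **Seating:** after release the head's top face measured about 0.143 m by depth, against 0.144 m expected when seated. The side view matches an upright, seated drift to within about 1 px. I did not measure tilt separately.
- **Other things:** the remaining rack tools and the bench bystanders look in place in the last pictures. I checked that by eye, not by measuring distances.
- **What disagreed:** the two cameras differed by about 2–3 mm in y on the bar's hole, so I relied on the side view compared with the held tip. The final head position in the top view is also about 2.6 mm off the arm's own reading, close to the 2 mm calibration error.
- **Look-alikes:** the pink and green ones, balanced on their points, had toppled by about 4 s. The arm's path passed well above them, so I believe they fell on their own.

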